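# Snap the fish scaler into its charging cradle

### The arm

A 6-joint arm with a two-finger parallel gripper is mounted at the origin on the work surface. World frame = base frame: x ahead of the robot, y to its left, z up, the work surface at z = 0. Lengths are in m, angles in rad, forces in N, time in s.
With the tool pointing down it reaches from about 0.275 to 0.75 m from the base axis. Payload 10.2 kg.
Tool frame: the origin (TCP) lies at the centre of the arm's flange, where the gripper is bolted on; the fingertips stand robot.nose_length ahead of it and the grasp point (between the pads) lies 147 mm ahead of it (robot.nose_length is the distance from the TCP to the fingertips, in m); y points along the fingers, z is the direction in which the jaws open and shut, and the axes are right-handed (so a half turn about y gives the same grasp; the last joint's range is limited). The gripper opens to 88 mm and grips with 3 to 60 N. Pads are 18 mm wide; open, the fingers measure 123 mm over their backs; the gripper's body (75 mm by 187 mm) begins 45 mm behind the grasp point.
Start: joints at [-1.4, 0.313, 1.498, -0, 1.331, -0.223], TCP at [0.201, -0.485, 0.405] pointing down, gripper open.
Joint ranges: [-2.94, 2.94], [-0.97, 2.17], [0.19, 2.56], [-1.23, 4.37], [0.02, 3.11], [-2.88, 2.88]. Speed limits (rad/s): [2.39, 2.39, 3.01, 3.14, 3.14, 3.14].

### API

Orientations are given as [roll, pitch, yaw] about the fixed x, y, z axes, in that order (R = Rz(yaw) Ry(pitch) Rx(roll)).
In Python, from workcell import robot gives the robot as it stands.
- The arm moves only by the shell command python3 -m handwheel 'ROWS' [OPENING] [FORCE]. ROWS is JSON, a list of rows, each a list of 2 entries, a list of its own where there are three numbers: the shift along the tool's x, y, z in m, then the turn about the tool's y in degrees. A call has 1 to 20 rows; each row shifts and turns the commanded pose from where the row before left it, along the tool's axes as they then stand; what a row does not reach is not made up. A row lasts 1/12 s, in which the tool goes at most 41.7 mm and 7.16 degrees, less where a joint would pass 70% of its speed; a pose out of reach is approached as far as the arm can. A call with a gripper value outside its range is refused whole. OPENING is the opening, from 0 (shut) to 1 (fully open), set as the call begins (- or left out, the last holds). The fingers move at their own pace and stop on an object; FORCE is the grip in N (left out, the last holds). Time passes only in rows, so rows that do not move let the fingers close. It gives the time, the measured TCP pose, the force and the opening at its end, in the units of the state.
- robot.sense(): the state, without advancing time (a new reading comes with each control period).
- robot.read_camera(name): name is "scene" or "top" or "wrist"; returns a dict with "img" (384x512x3 uint8, red, green, blue), "vertical_fov" (degrees; the focal length in pixels is half the picture's height over the tangent of half this angle, whatever the lens; pixels are square), "cx", "cy" (the principal point, pixels), "dist" ([k1, k2, p1, p2, k3] as OpenCV has them; the pictures are not rectified), "eye" and "rotation" of the camera in the world; the wrist camera has in their place "tool_from_camera" (4x4, takes a point from camera to tool coordinates, whose origin is the TCP and whose axes are the tool frame's). Camera axes: x right, y up, looking along -z (the intrinsics and any distortion apply to the point x, -y, -z); pixel columns grow to the right and rows downward; lengths in m; the calibration is good to about 2 mm. A picture is of the moment at which its call begins: read the wrist's pose just before it. There is no depth.
- robot.job_done(): hands the job in, once; it reports no verdict.
The state is a dict: "t": time; "q": joint angles; "dq": joint speeds; "joint_torque": joint torques, N m; "ee_pos": TCP position; "tcp_rot": TCP orientation; "ft_force": force on the tool from outside, world axes, zero at the start; "moment": the same for the moment, N m; "grip_width": finger opening in m.
Only numpy, scipy, OpenCV 4.12 (cv2) and the standard library are available. Lean on these libraries where they do the work, as an engineer would, in place of code of your own. Each camera call takes 0.05 s, during which the arm holds its last target.

### The job

Take the cordless fish scaler out of the white drip trough (only its overhanging tail can be gripped there), lay it gently, foot down, on the wooden chopping board and let go. Then take it again (the middle of its body is the place that stays clear in the cradle), set it on the yellow sprung pad of the charging cradle with its tail in the tail housing and its drum over the open end, and push it down until both orange catches snap over its foot; stop pushing there, do not ram it against the bottom, let go and leave it held by the catches. Leave the other things on the table alone.

Things in the scene. Friction and masses are not known exactly. Their poses are not given: they have to be found in the camera images.
- scaler: Cordless fish scaler, 185 mm long, 0.24 kg (varies 0.7 to 1.4 times). Origin: underside of its foot, middle; x points to the steel drum at the head, z up, tail at -x. Green body with flat sides, 34 mm wide in y, x -88 to +48, z 8 to 52 mm. Black foot under it, x -89 to +53, z 0 to 8 mm, with a round 6 mm rail along each long edge (50 mm over the rails).
- scaler_head (a point): Centre of the scaler's studded steel drum (38 mm diameter, 52 mm wide, lying across y), 76 mm ahead of the scaler's origin and 27 mm above its underside.
- scaler_middle (a point): Middle of the scaler's body between its black rubber grip panels (34 mm apart): x = 0, 33 mm above the underside, near the balance point.
- scaler_tail (a point): In the scaler's tail, where it can be gripped while it lies in the trough: x = -68, 33 mm above the underside; 34 mm wide in y.
- trough: White drip trough, fixed, 145 x 64 mm, open at its -x end. Origin: centre of its underside. Floor 30 mm above the table; walls 4 mm thick at both long sides (56 mm apart) and at the +x end, tops at 78 mm. The scaler lies in it, drum to +x, its tail overhanging the open end by 45 to 60 mm: only there is room for fingers beside the body.
- board: Wooden chopping board, fixed, 320 (x) x 220 (y) mm, 40 mm thick. Origin: centre of its underside (the top is 40 mm above). A knife lies across it near its +x end (about 130 mm ahead of the origin); the rest of the top is free.
- cradle: Grey charging cradle, fixed. Base x -100 to +72, y +-65 mm, 12 mm thick; origin on its underside below the middle of the pad, z up. +x end open: the drum hangs over it. Seated, the scaler's origin lies over this origin, x axes alike, its underside 38 mm above the cradle's. At |x| below 30 mm nothing beside the pad is higher than 34 mm: room for fingers at the scaler's middle.
- tail_housing (a point): Centre of the mouth of the cradle's tail housing, 83 mm behind the cradle's origin, 88 mm above its underside. Two cheeks (x -100 to -66, 60 mm apart) and a back wall (inner face at x = -98), all 88 mm high; open above and towards +x. No room for fingers beside the scaler in it.
- pad_top (a point): Centre of the top face of the yellow sprung pad (104 x 34 mm), 56 mm above the cradle's underside when up; moves down with the pad.
- pad (a joint): How far the pad is pressed down, m: 0 up, 0.023 hard stop. Its spring pushes up with 5 N at 0 and 0.1 N more per mm. With the scaler on it the catches resist from about 0.003; the peak (13 to 17 N of push) comes at 0.007 to 0.010, then it falls; past 0.0165 the catches pull it in and snap shut at about 0.018. Let go after that, the pad stays at about 0.018; let go before, it springs up.
- catch_left (a joint): Opening of the orange sprung catch at the cradle's +y side, m: 0 shut, 0.012 wide open, moving outward along y. Two sloping lips each, at x -42 and +42 mm, 22 mm long, tops 61 mm above the cradle's underside; the slopes guide a rail up to 4 mm off to the side. The rails spread it by 6 mm, then it springs shut over them. Spring: 2.5 N shut, 0.3 N more per mm.
- catch_right (a joint): The same at the cradle's -y side.
- knife: Fillet knife, 210 mm long, lying on the board; origin in the middle of its length, underside. Bystander.
- bowl: Steel bowl, 130 mm across, 55 mm high. Bystander.
- jar: Glass jar with a red cap, 60 mm across, 90 mm high. Bystander.
- sponge: Yellow sponge block 90 x 60 x 30 mm. Bystander.
- mug: Blue mug, 76 mm across, 85 mm high. Bystander.
- brush: Brush lying on the table. Bystander.
- spoon: Spoon lying on the table. Bystander.
Mind the look-alikes: they are no part of the job. There is more than one size of the scaler; the job needs the larger.

How it is judged:
By the outcome, as a careful person would: the job done as asked, in the order asked, and still so for the second after the job is handed in, with the robot touching nothing.
It also fails if it takes over 62 s, if anything falls off the work surface, if the arm or the gripper's body presses on something with over 40 N, if the wrist force passes 120 N, or if a joint passes its speed limit or range.

## Working session

There is one attempt and no reset: what is moved stays moved. The work goes in short steps, Python scripts to look and compute and a shell command to move; the robot and the scene stay as the last step left them, time stands still between calls to the robot, and variables do not carry over. Pictures are saved under pics/ and viewed, and the job is handed in when it is done.

```bash
ls; mkdir -p pics; python3 - <<'E'
from workcell import robot
import cv2
s=robot.sense();print(s, robot.nose_length)
for n in("scene","top","wrist"):
    c=robot.read_camera(n);cv2.imwrite(f"pics/{n}0.png",cv2.resize(c["img"][:,:,::-1],(800,600),interpolation=cv2.INTER_CUBIC))
    print(n,{k:v for k,v in c.items() if k!="img"})
E
```

```text
pics
{'t': 0.0, 'q': array([-1.40037913e+00,  3.13440827e-01,  1.49844927e+00, -1.36657890e-05,
        1.33100578e+00, -2.23391300e-01]), 'dq': array([-0.00117111, -0.0006522 ,  0.00030103, -0.0012001 ,  0.00062137,
        0.00027792]), 'joint_torque': array([ 6.08981773e-04, -4.02214587e+01, -2.52270412e+01,  6.94968388e-02,
        3.52680241e-02, -9.91550428e-05]), 'ee_pos': array([ 0.20143124, -0.48477332,  0.40416104]), 'tcp_rot': array([-1.57207011e+00,  2.75772926e-04, -2.74778108e+00]), 'ft_force': array([-0.0016217 ,  0.58732831,  0.11812294]), 'moment': array([0.01514171, 0.04251168, 0.00270123]), 'grip_width': 0.08802582700737699} 0.166
scene {'vertical_fov': 43.733035724210765, 'cx': 258.56836700770856, 'cy': 193.74466735818564, 'dist': array([0.06347703, 0.        , 0.        , 0.        , 0.        ]), 'eye': array([1.53166269, 0.00645592, 1.07387331]), 'rotation': array([0.79921801, 0.01948274, 1.47375023])}
top {'vertical_fov': 53.84352972136859, 'cx': 255.32040331061452, 'cy': 188.970005019735, 'dist': array([-0.00431451,  0.        ,  0.        ,  0.        ,  0.        ]), 'eye': array([0.40173654, 0.08676562, 1.31994192]), 'rotation': array([ 0.10410129, -0.01030484, -1.56281295])}
wrist {'vertical_fov': 71.71229134532723, 'cx': 258.47236318512194, 'cy': 194.13290920785127, 'dist': array([-0.01511632,  0.        ,  0.        ,  0.        ,  0.        ]), 'tool_from_camera': array([[-3.34677398e-04, -9.64712637e-01, -2.63304796e-01,
        -6.87015464e-02],
       [-4.00053012e-04,  2.63304919e-01, -9.64712579e-01,
         2.02789653e-02],
       [ 9.99999864e-01, -2.17531619e-04, -4.74058401e-04,
        -8.22499119e-05],
       [ 0.00000000e+00,  0.00000000e+00,  0.00000000e+00,
         1.00000000e+00]])}
```

View pics/top0.png

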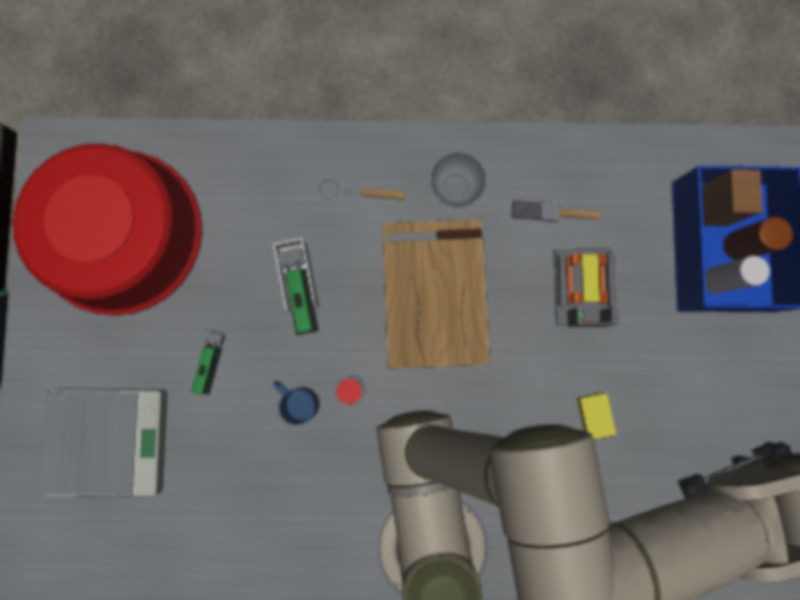

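View pics/scene0.png

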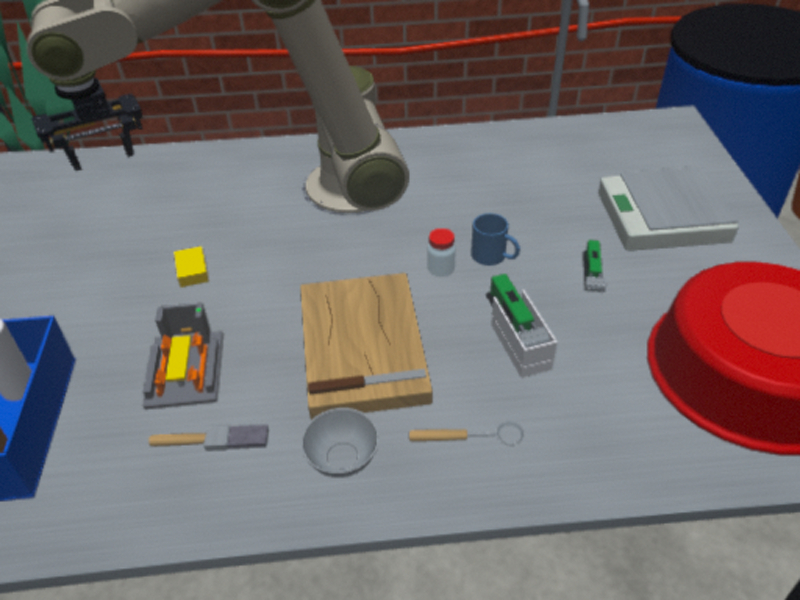

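View pics/wrist0.png

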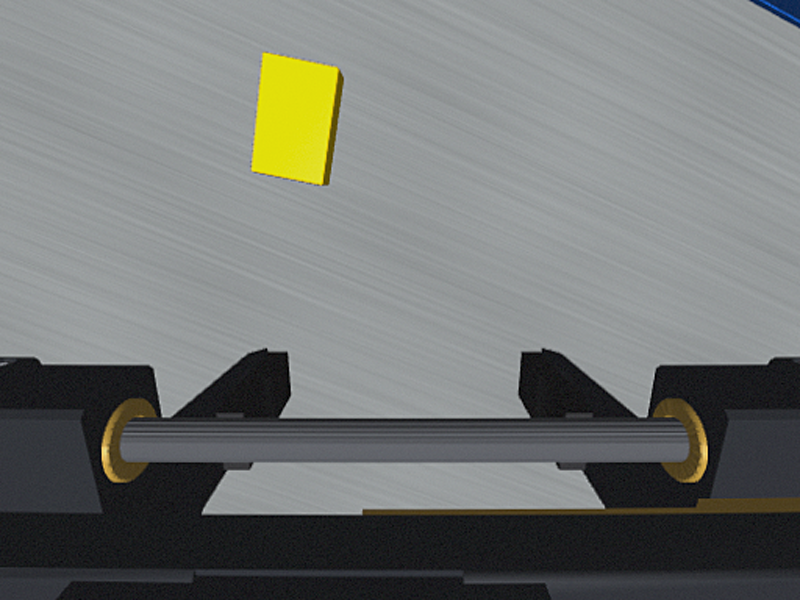

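Candidates for the scaler, in the top view (800x600): the large one in the white trough at (298,300), and the small one on the table at (207,362). The large one in the trough is the one to take. Next I'll measure.

```bash
cat > h.py <<'E'
from workcell import robot
import numpy as np, cv2
from scipy.spatial.transform import Rotation as Ro
def cam(name):
    s=robot.sense(); c=robot.read_camera(name); im=c["img"]; H=im.shape[0]
    f=H/2/np.tan(np.radians(c["vertical_fov"])/2)
    c["K"]=np.array([[f,0,c["cx"]],[0,f,c["cy"]],[0,0,1.]])
    if name=="wrist":
        T=c["tool_from_camera"]; Rt=Ro.from_euler("xyz",s["tcp_rot"]).as_matrix()
        c["R"]=Rt@T[:3,:3]; c["e"]=s["ee_pos"]+Rt@T[:3,3]
    else:
        c["R"]=Ro.from_euler("xyz",c["rotation"]).as_matrix(); c["e"]=np.array(c["eye"])
    return c
def rays(c,px):
    u=cv2.undistortPoints(np.array(px,float).reshape(-1,1,2),c["K"],np.array(c["dist"],float)).reshape(-1,2)
    return np.c_[u[:,0],-u[:,1],-np.ones(len(u))]@c["R"].T
def plane(c,px,z):
    d=rays(c,px); return c["e"]+d*((z-c["e"][2])/d[:,2])[:,None]
def proj(c,P):
    q=(np.atleast_2d(P)-c["e"])@c["R"]; q=q*[1,-1,-1]
    return cv2.projectPoints(q,np.zeros(3),np.zeros(3),c["K"],np.array(c["dist"],float))[0].reshape(-1,2)
def blobs(c,lo,hi,amin=30):
    hsv=cv2.cvtColor(c["img"],cv2.COLOR_RGB2HSV); m=cv2.inRange(hsv,np.array(lo),np.array(hi))
    cs,_=cv2.findContours(m,cv2.RETR_EXTERNAL,cv2.CHAIN_APPROX_NONE)
    return sorted([k for k in cs if cv2.contourArea(k)>amin],key=cv2.contourArea,reverse=True)
def rect(c,k,z):
    P=plane(c,k.reshape(-1,2),z)[:,:2]; r=cv2.minAreaRect((P*1000).astype(np.float32)); b=cv2.boxPoints(r)
    e=[b[1]-b[0],b[2]-b[1]]; l=e[0] if np.linalg.norm(e[0])>np.linalg.norm(e[1]) else e[1]
    a=np.degrees(np.arctan2(l[1],l[0])); a=(a+90)%180-90
    return np.round(r[0],1),np.round(sorted(r[1]),1),round(float(a),1)
def save(c,n,box=None,s=None):
    im=c["img"]
    if box: x0,y0,x1,y1=box; im=im[y0:y1,x0:x1]
    s=s or min(800/im.shape[1],600/im.shape[0])
    cv2.imwrite("pics/"+n,cv2.resize(im,None,fx=s,fy=s,interpolation=cv2.INTER_CUBIC)[:,:,::-1])
def st():
    s=robot.sense(); print("t",round(s["t"],2),"pos",np.round(s["ee_pos"],4),"rpy",np.round(np.degrees(s["tcp_rot"]),2),"F",np.round(s["ft_force"],1),"w",round(s["grip_width"],4)); return s
def move(s,xy,z,yaw):
    """needed shift in current tool axes and turn deg about tool y (applied after)"""
    R=Ro.from_euler("xyz",s["tcp_rot"]).as_matrix(); d=R.T@(np.array([*xy,z])-s["ee_pos"])
    t=-(yaw-np.degrees(s["tcp_rot"][2])); t=(t+180)%360-180
    print("shift",np.round(d,4),"turn",round(t,2))
E
python3 - <<'E'
from h import *
c=cam("top")
for n,lo,hi,z in [("green",(40,80,40),(85,255,255),.082),("orange",(5,150,80),(18,255,255),.055),("yellow",(24,150,100),(35,255,255),.056),("white trough",(0,0,190),(180,30,255),.078),("board",(8,50,80),(24,200,255),.04)]:
    for k in blobs(c,lo,hi)[:6]: print(n,cv2.contourArea(k),k.reshape(-1,2).mean(0).round(1),*rect(c,k,z))
save(c,"t1.png",(160,140,420,250)); save(c,"t2.png",(165,145,215,220)); save(c,"t3.png",(345,150,405,215))
E
```

```text
green 391.0 [191.2 192.4] [519.1 285.9] [ 36.  133.7] 12.2
green 221.0 [130.1 236.5] [372.8 479.4] [28.2 97.5] -13.3
green 98.0 [ 94.4 283.5] [222.6 586.9] [22.3 47.8] 2.9
orange 296.0 [496.  149.1] [ 679.4 -749.8] [66.5 71.3] -46.3
orange 83.0 [365.9 178.2] [ 575.  -304.2] [ 28.8 102.4] 1.0
orange 68.0 [385. 178.] [ 575.6 -366. ] [ 14.4 102.5] 0.8
yellow 374.5 [381.7 265.3] [ 282.5 -344.1] [56. 82.] 11.5
yellow 230.5 [377.5 177.7] [ 576.9 -338. ] [34.1 92.2] 0.5
board 5531.5 [277.5 177.2] [543.6  -3.7] [220.9 320.4] 2.7
board 439.0 [477.  121.7] [ 778.2 -699.9] [65.8 93.2] 0.6
board 296.5 [495.8 149.2] [ 681.8 -758.8] [67.3 69.6] -46.6
board 181.5 [366.7 178. ] [ 577.3 -309.6] [ 37.7 110.2] 2.3
board 138.5 [385.  177.7] [ 577.7 -369.6] [ 20.6 111.2] -1.5
board 115.5 [244.7 123.4] [763.7 114. ] [19.3 94.8] 85.3
```

View pics/t2.png

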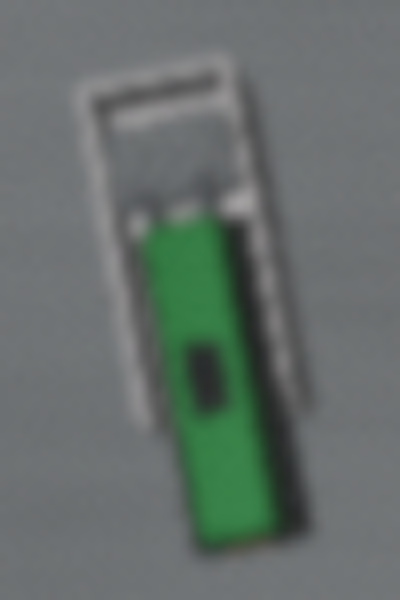

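View pics/t3.png

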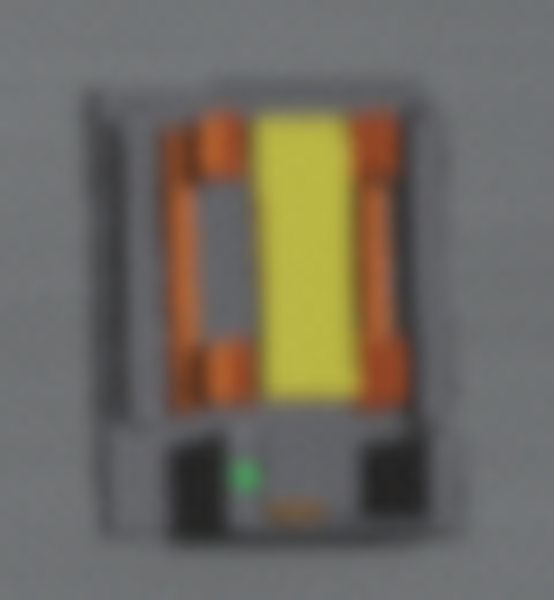

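```bash
python3 -m handwheel '[[[0,0,0],7.1],[[0,0,0],7.1],[[0,0,0],7.1],[[-0.02,0.004,-0.01],0],[[-0.033,0.006,-0.015],0],[[-0.033,0.006,-0.015],0],[[-0.033,0.006,-0.015],0],[[-0.033,0.006,-0.015],0],[[-0.033,0.006,-0.015],0],[[-0.033,0.006,-0.015],0],[[-0.033,0.006,-0.015],0],[[-0.033,0.004,-0.015],0],[[-0.03,0.002,-0.01],0],[[-0.01,0,-0.005],0],[[0,0,0],0],[[0,0,0],0]]' 1
python3 - <<'E'
from h import *
s=st(); c=cam("wrist"); save(c,"w1.png")
for n,lo,hi,z in [("orange",(5,150,80),(18,255,255),.061),("yellow",(24,150,100),(35,255,255),.056)]:
    for k in blobs(c,lo,hi)[:6]: print(n,cv2.contourArea(k),k.reshape(-1,2).mean(0).round(1),*rect(c,k,z))
E
```

```text
t: 1.53
ee_pos: [0.5217, -0.3329, 0.3525]
tcp_rot: [-1.571, -0.001, -3.119]
ft_force: [-0.1, -0.2, -0.2]
grip_width: 0.0881
t 1.53 pos [ 0.5217 -0.3329  0.3525] rpy [-9.0010e+01 -4.0000e-02 -1.7871e+02] F [-0.1 -0.2 -0.2] w 0.0881
orange 1139.5 [294.3 130.8] [ 579.4 -365.1] [ 16.2 105.1] 0.6
orange 1129.5 [236.9 130. ] [ 578.7 -311.4] [ 16.7 104.1] 0.7
orange 150.5 [ 8.8 22.6] [ 673.3 -100.2] [17.2 17.6] -85.3
yellow 3308.0 [266.1 130.1] [ 579.2 -339.2] [ 33.2 102.1] 0.8
yellow 585.5 [268.8 318. ] [ 354.4 -345.5] [27.4 52. ] -79.1
```

View pics/w1.png

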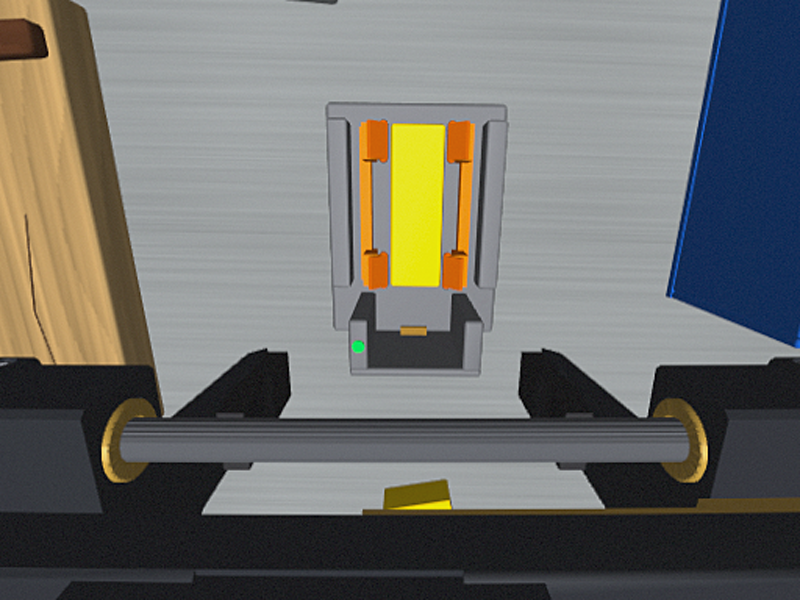

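```bash
python3 -m handwheel '[[[0.002,0,-0.02],0],[[0.002,0,-0.037],0],[[0.002,0,-0.037],0],[[0.002,0,-0.037],0],[[0.002,0,-0.037],0],[[0.002,0,-0.037],0],[[0.002,0,-0.037],0],[[0.002,0,-0.037],0],[[0.002,0,-0.037],0],[[0.002,0,-0.037],0],[[0.002,0,-0.037],0],[[0.002,0,-0.037],0],[[0.002,0,-0.037],0],[[0.002,0,-0.037],0],[[0.002,0,-0.037],0],[[0.002,0,-0.037],0],[[0.002,0,-0.035],-4],[[0.002,0,-0.02],-4],[[0,0,0],-3],[[0,0,0],0]]'
python3 - <<'E'
from h import *
s=st(); c=cam("wrist"); save(c,"w2.png")
for n,lo,hi,z in [("green",(40,80,40),(85,255,255),.082),("white",(0,0,225),(180,20,255),.078)]:
    for k in blobs(c,lo,hi,200)[:6]: print(n,cv2.contourArea(k),k.reshape(-1,2).mean(0).round(1),*rect(c,k,z))
E
```

```text
t: 3.25
ee_pos: [0.4707, 0.2956, 0.3529]
tcp_rot: [-1.571, 0.0, -2.926]
ft_force: [0.0, -0.0, 0.2]
grip_width: 0.0882
t 3.25 pos [0.4707 0.2956 0.3529] rpy [-8.9990e+01  1.0000e-02 -1.6763e+02] F [ 0.  -0.   0.2] w 0.0882
green 5019.0 [277.8 138.2] [522.6 288.8] [ 33.5 132.6] 12.0
green 1332.0 [ 87.5 210.2] [417.4 458.7] [30.4 67.3] -12.9
white 430.5 [246.6  78.8] [567.2 327.9] [  2.8 132. ] 11.8
white 412.0 [313.7  79. ] [580.1 269.3] [  3.3 132.1] 12.0
```

View pics/w2.png

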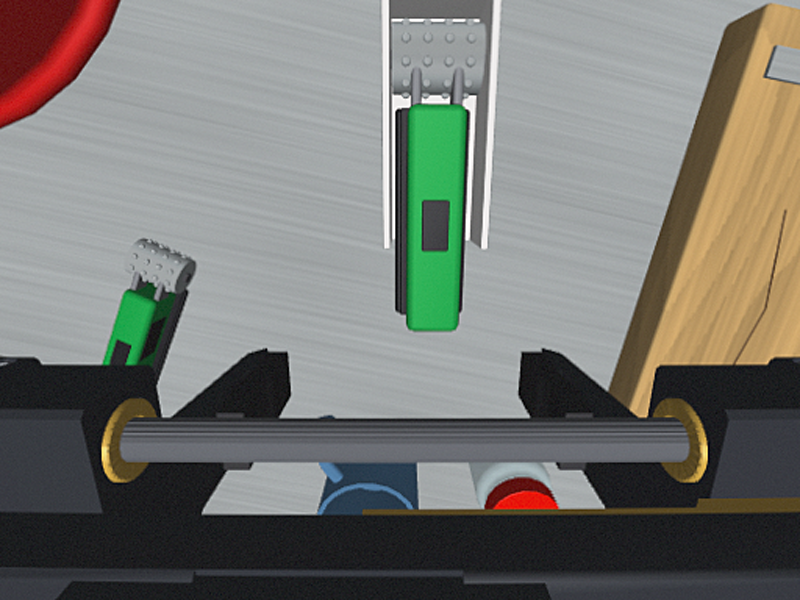

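The close view confirms it: the large scaler lies at (435,220) in the trough with its tail overhanging, and the small one is at (145,300). Body centre is (0.5226, 0.2888), 12.0°, and the overhang is about 54 mm. That matches the sizes given.

```bash
python3 -m handwheel '[[[-0.001,0.01,0.009],0.4],[[0,0.025,0.0085],0],[[0,0.03,0],0],[[0,0.03,0],0],[[0,0.025,0],0],[[0,0.015,0],0],[[0,0.008,0],0],[[0,0,0],0],[[0,0,0],0]]' 1
python3 - <<'E'
from h import *
s=st(); c=cam("wrist"); save(c,"w3.png"); move(s,(.4756,.2788),.210,-168)
E
```

```text
t: 4.05
ee_pos: [0.476, 0.2784, 0.2101]
tcp_rot: [-1.571, 0.0, -2.936]
ft_force: [-0.3, -0.1, -0.3]
grip_width: 0.088
t 4.05 pos [0.476  0.2784 0.2101] rpy [-9.0000e+01  3.0000e-02 -1.6824e+02] F [-0.3 -0.1 -0.3] w 0.088
shift [ 0.0003  0.0001 -0.0005] turn -0.24
```

View pics/w3.png

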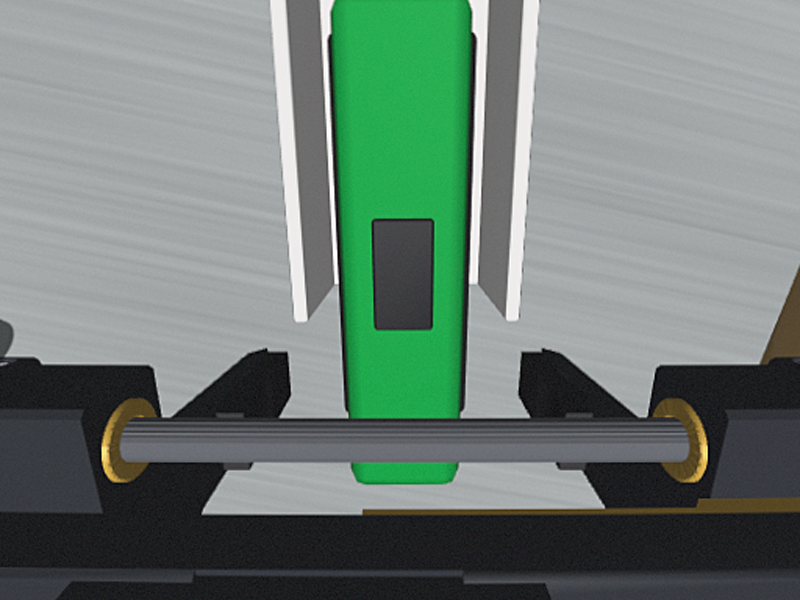

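The tail at (405,450) is centred between the fingers, at (255,370) and (550,370), clear of the trough walls. Closing the gripper.

```bash
python3 -m handwheel '[[[0,0,0],0],[[0,0,0],0],[[0,0,0],0],[[0,0,0],0],[[0,0,0],0],[[0,0,0],0],[[0,0,0],0],[[0,0,0],0]]' 0.2 55; python3 -m handwheel '[[[0,0,0],0],[[0,0,0],0],[[0,0,0],0],[[0,0,0],0]]'
```

```text
t: 4.77
ee_pos: [0.4755, 0.2792, 0.2097]
tcp_rot: [-1.571, 0.0, -2.934]
ft_force: [0.4, -1.4, 0.6]
grip_width: 0.0371
t: 5.1
ee_pos: [0.4755, 0.2792, 0.2097]
tcp_rot: [-1.571, -0.0, -2.935]
ft_force: [0.5, -0.4, 0.2]
grip_width: 0.0336
```

```bash
python3 -m handwheel '[[[0,-0.003,0],0],[[0,-0.006,0],0],[[0,-0.01,0],0],[[0,-0.012,0],0],[[0,-0.015,0],0],[[0,-0.015,0],0],[[0,-0.015,0],0],[[0,-0.015,0],0],[[0,-0.012,0],0],[[0,-0.007,0],0],[[0,0,0],0],[[0,0,0],0]]'
python3 - <<'E'
from h import *
s=st(); c=cam("wrist"); save(c,"w4.png");c=cam("scene"); save(c,"s4.png",(270,120,410,225))
print(s["moment"])
E
```

```text
t: 6.1
ee_pos: [0.4754, 0.2792, 0.3198]
tcp_rot: [-1.571, 0.0, -2.934]
ft_force: [-0.1, 0.0, -2.9]
grip_width: 0.0338
t 6.1 pos [0.4754 0.2792 0.3198] rpy [ -90.      0.   -168.13] F [-0.1  0.  -2.9] w 0.0338
[-0.0076309   0.24282028 -0.00349752]
```

View pics/w4.png

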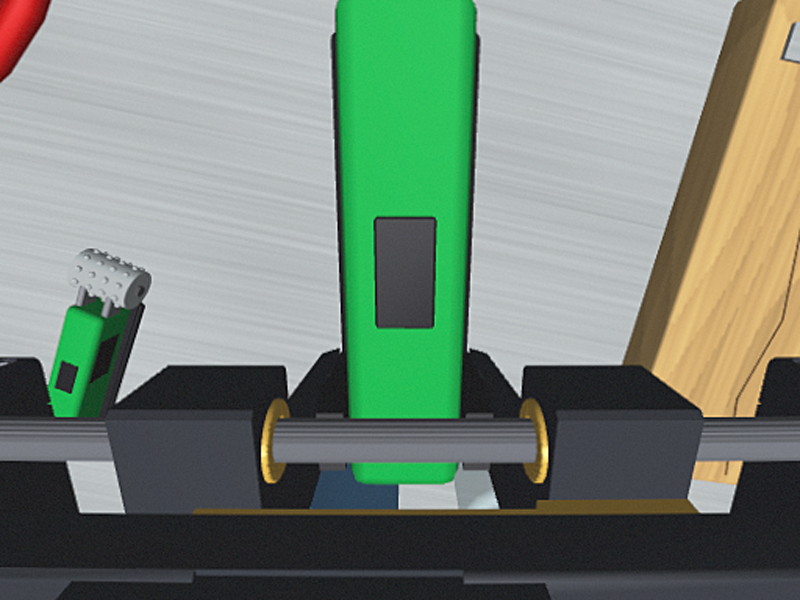

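View pics/s4.png

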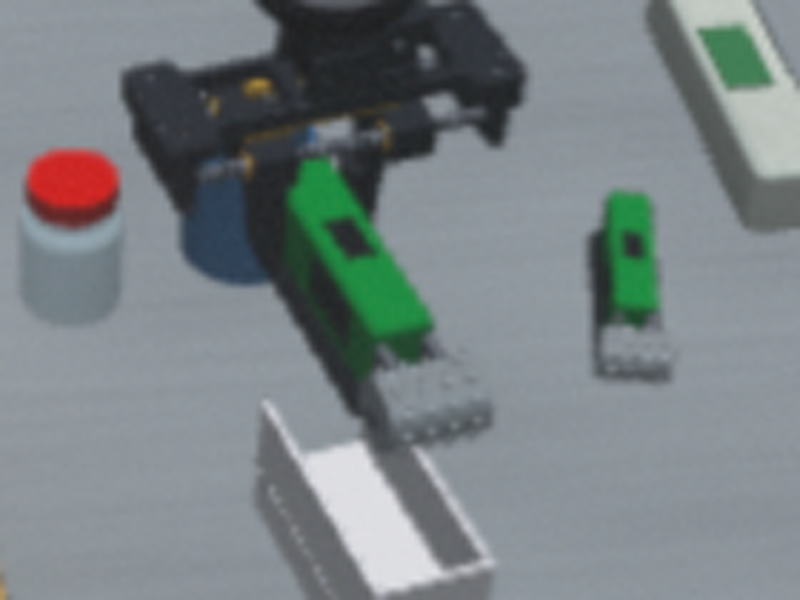

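```bash
python3 -m handwheel '[[[0.003,0,0.008],0],[[0.006,0,0.017],0],[[0.009,0,0.026],0],[[0.01,0,0.028],0],[[0.01,0,0.028],0],[[0.01,0,0.028],0],[[0.01,0,0.028],0],[[0.01,0,0.028],0],[[0.01,0,0.028],0],[[0.009,0,0.026],0],[[0.006,0,0.018],1],[[0.003,0,0.009],2],[[0.001,0,0.003],3],[[0,0,0],3],[[0,0,0],1.5],[[0,0,0],0.7],[[0,0,0],0],[[0,0,0],0]]'
python3 - <<'E'
from h import *
s=st(); c=cam("wrist"); save(c,"w5.png"); move(s,(.437,-.010),.21,-179.3)
E
```

```text
t: 7.7
ee_pos: [0.4367, -0.0096, 0.3196]
tcp_rot: [-1.571, -0.0, -3.129]
ft_force: [0.5, -0.1, -1.9]
grip_width: 0.0339
t 7.7 pos [ 0.4367 -0.0096  0.3196] rpy [-9.001e+01 -2.000e-02 -1.793e+02] F [ 0.5 -0.1 -1.9] w 0.0339
shift [-0.0003  0.1096  0.0004] turn 0.0
```

View pics/w5.png

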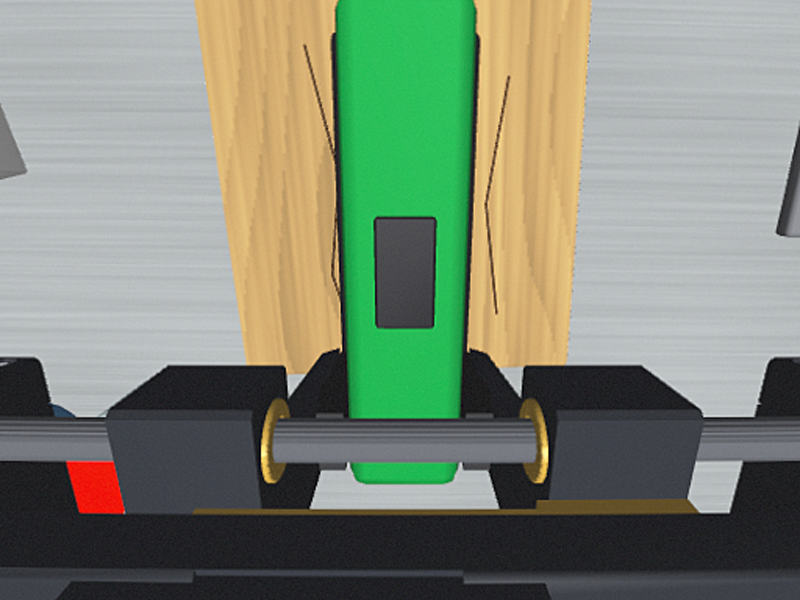

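```bash
python3 -m handwheel '[[[0,0.004,0],0],[[0,0.01,0],0],[[0,0.016,0],0],[[0,0.018,0],0],[[0,0.016,0],0],[[0,0.012,0],0],[[0,0.008,0],0],[[0,0.006,0],0],[[0,0.003,0],0],[[0,0.001,0],0],[[0,0,0],0],[[0,0,0],0]]'
python3 -m handwheel '[[[0,0.001,0],0],[[0,0.001,0],0],[[0,0.001,0],0],[[0,0,0],0]]'
```

```text
t: 8.75
ee_pos: [0.437, -0.0098, 0.2262]
tcp_rot: [-1.57, 0.001, -3.13]
ft_force: [0.2, -0.5, -3.0]
grip_width: 0.0331
t: 9.08
ee_pos: [0.4368, -0.0098, 0.2226]
tcp_rot: [-1.571, -0.0, -3.13]
ft_force: [-0.1, 0.6, -2.0]
grip_width: 0.0336
```

```bash
python3 -m handwheel '[[[0,0.001,0],0],[[0,0.001,0],0],[[0,0,0],0]]'
```

```text
t: 9.33
ee_pos: [0.4368, -0.0098, 0.2205]
tcp_rot: [-1.571, -0.0, -3.13]
ft_force: [-0.3, 0.7, -3.2]
grip_width: 0.0334
```

```bash
python3 -m handwheel '[[[0,0.0005,0],0],[[0,0.0005,0],0],[[0,0,0],0]]';python3 - <<'E'
from h import *
s=st();print(s["moment"])
E
```

```text
t: 9.58
ee_pos: [0.4368, -0.0098, 0.2198]
tcp_rot: [-1.571, 0.0, -3.13]
ft_force: [-0.9, 0.2, -1.4]
grip_width: 0.0335
t 9.58 pos [ 0.4368 -0.0098  0.2198] rpy [-9.0000e+01  1.0000e-02 -1.7934e+02] F [-0.9  0.2 -1.4] w 0.0335
[0.03465927 0.1694621  0.05572621]
```

```bash
python3 -m handwheel '[[[0,0.0005,0],0],[[0,0,0],0]]';python3 - <<'E'
from h import *
s=st();print(s["moment"])
E
```

```text
t: 9.75
ee_pos: [0.4369, -0.0098, 0.2197]
tcp_rot: [-1.571, 0.0, -3.13]
ft_force: [-3.3, 0.0, 4.6]
grip_width: 0.0332
t 9.75 pos [ 0.4369 -0.0098  0.2197] rpy [-8.9990e+01  2.0000e-02 -1.7933e+02] F [-3.3  0.   4.6] w 0.0332
[0.11705902 0.53835089 0.02074107]
```

```bash
python3 -m handwheel '[[[0,0,0],0],[[0,0,0],0],[[0,0,0],0],[[0,0,0],0],[[0,0,0],0],[[0,0,0],0]]' 0.75 ;python3 - <<'E'
from h import *
s=st()
E
python3 -m handwheel '[[[0,-0.005,0],0],[[0,-0.012,0],0],[[0,-0.02,0],0],[[0,-0.025,0],0],[[0.01,-0.025,0],0],[[0.01,-0.01,0],0],[[0.01,-0.005,0],0],[[0,0,0],0],[[0,0,0],0]]' 1
python3 - <<'E'
from h import *
s=st(); c=cam("wrist"); save(c,"w6.png")
for n,lo,hi,z in [("green",(40,80,40),(85,255,255),.092)]:
    for k in blobs(c,lo,hi,200)[:6]: print(n,cv2.contourArea(k),k.reshape(-1,2).mean(0).round(1),*rect(c,k,z))
c=cam("top"); save(c,"t6.png",(235,130,325,240))
for k in blobs(c,(40,80,40),(85,255,255))[:3]: print(*rect(c,k,.092))
E
```

```text
t: 10.25
ee_pos: [0.4368, -0.0098, 0.2192]
tcp_rot: [-1.571, 0.0, -3.13]
ft_force: [0.6, -0.0, 0.3]
grip_width: 0.0661
t 10.25 pos [ 0.4368 -0.0098  0.2192] rpy [-9.0000e+01  1.0000e-02 -1.7934e+02] F [ 0.6 -0.   0.3] w 0.0661
t: 11.0
ee_pos: [0.4068, -0.0102, 0.3216]
tcp_rot: [-1.571, 0.001, -3.13]
ft_force: [0.1, -0.6, 0.5]
grip_width: 0.0879
t 11.0 pos [ 0.4068 -0.0102  0.3216] rpy [-8.9980e+01  6.0000e-02 -1.7935e+02] F [ 0.1 -0.6  0.5] w 0.0879
green 7869.0 [258.6 101.3] [484.2  -8.9] [ 33.3 131.3] 0.4
[372.9 476. ] [28.5 96.7] -13.3
[511.3  -8.8] [32.7 72.1] -0.0
[224.1 582.9] [22.2 47.4] 2.9
```

View pics/w6.png

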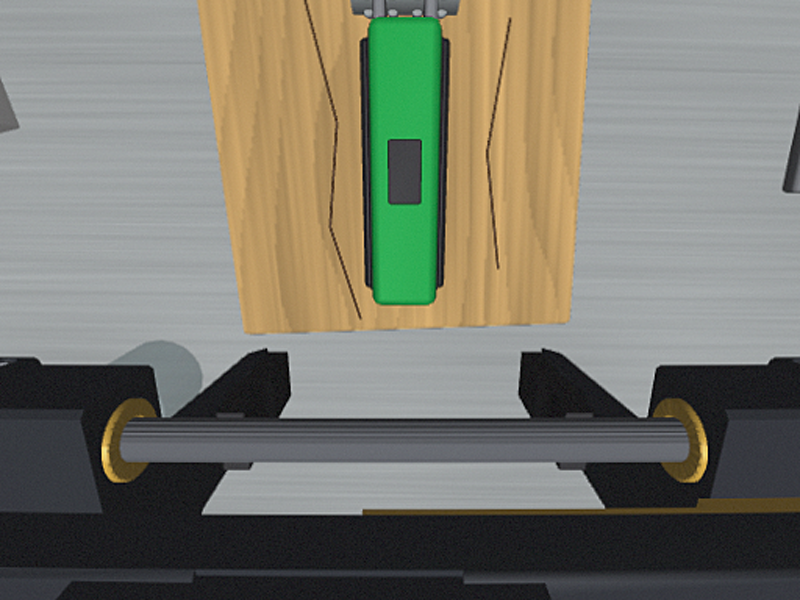

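```bash
python3 -m handwheel '[[[-0.01,0,0],0],[[-0.025,0,0],0],[[-0.03,0,0],0],[[-0.02,0.01,0],0],[[-0.01,0.02,0],0],[[-0.003,0.025,0],0],[[0,0.022,0],0],[[0,0.014,0],0],[[0,0.008,0],0],[[0,0.002,0],0],[[0,0,0],0],[[0,0,0],0]]'
python3 - <<'E'
from h import *
s=st(); c=cam("wrist"); save(c,"w7.png"); move(s,(.505,-.009),.220,-179.4)
E
```

```text
t: 12.1
ee_pos: [0.5051, -0.0091, 0.2209]
tcp_rot: [-1.57, 0.001, -3.13]
ft_force: [-0.0, 0.2, -0.1]
grip_width: 0.0881
t 12.1 pos [ 0.5051 -0.0091  0.2209] rpy [-8.9980e+01  6.0000e-02 -1.7933e+02] F [-0.   0.2 -0.1] w 0.0881
shift [ 0.0001  0.0009 -0.0001] turn 0.07
```

View pics/w7.png

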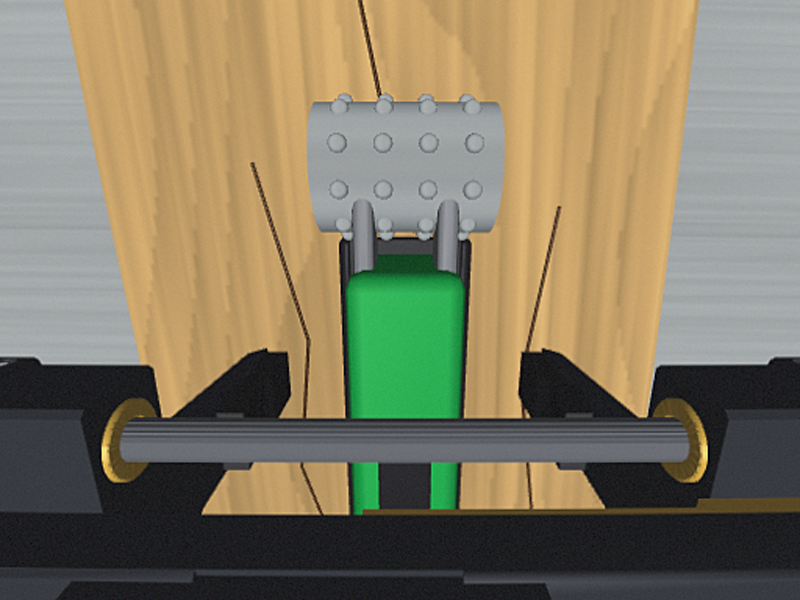

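```bash
python3 - <<'E'
from h import *
c=cam("wrist"); print(plane(c,[(405/1.5625,275/1.5625)],.092), plane(c,[(342/1.5625,160/1.5625),(474/1.5625,160/1.5625),(310/1.5625,165/1.5625),(503/1.5625,165/1.5625)],.067))
E
python3 -m handwheel '[[[0,0.0005,0],0],[[0,0,0],0],[[0,0,0],0],[[0,0,0],0],[[0,0,0],0],[[0,0,0],0],[[0,0,0],0],[[0,0,0],0],[[0,0,0],0],[[0,0,0],0],[[0,0,0],0],[[0,0,0],0]]' 0.2 60
python3 -m handwheel '[[[0,-0.003,0],0],[[0,-0.006,0],0],[[0,-0.01,0],0],[[0,-0.012,0],0],[[0,-0.015,0],0],[[0,-0.015,0],0],[[0,-0.015,0],0],[[0,-0.012,0],0],[[0,-0.007,0],0],[[0,-0.003,0],0],[[0,0,0],0],[[0,0,0],0]]'
python3 - <<'E'
from h import *
s=st(); print(s["moment"]);c=cam("wrist"); save(c,"w8.png");move(s,(.579,-.339),.3,-179.3)
E
```

```text
[[ 0.55203736 -0.0084371   0.092     ]] [[ 0.58265589  0.01115717  0.067     ]
 [ 0.58314362 -0.02925182  0.067     ]
 [ 0.58109635  0.02102836  0.067     ]
 [ 0.58180922 -0.03824864  0.067     ]]
t: 13.2
ee_pos: [0.5048, -0.009, 0.2197]
tcp_rot: [-1.571, -0.0, -3.13]
ft_force: [0.6, -0.9, 0.2]
grip_width: 0.0335
t: 14.2
ee_pos: [0.5047, -0.009, 0.3173]
tcp_rot: [-1.571, -0.001, -3.13]
ft_force: [0.1, 0.5, -3.0]
grip_width: 0.0337
t 14.2 pos [ 0.5047 -0.009   0.3173] rpy [-9.0010e+01 -4.0000e-02 -1.7934e+02] F [ 0.1  0.5 -3. ] w 0.0337
[-0.01788749 -0.00925185 -0.04039028]
shift [-0.0705  0.0172  0.3309] turn -0.04
```

View pics/w8.png

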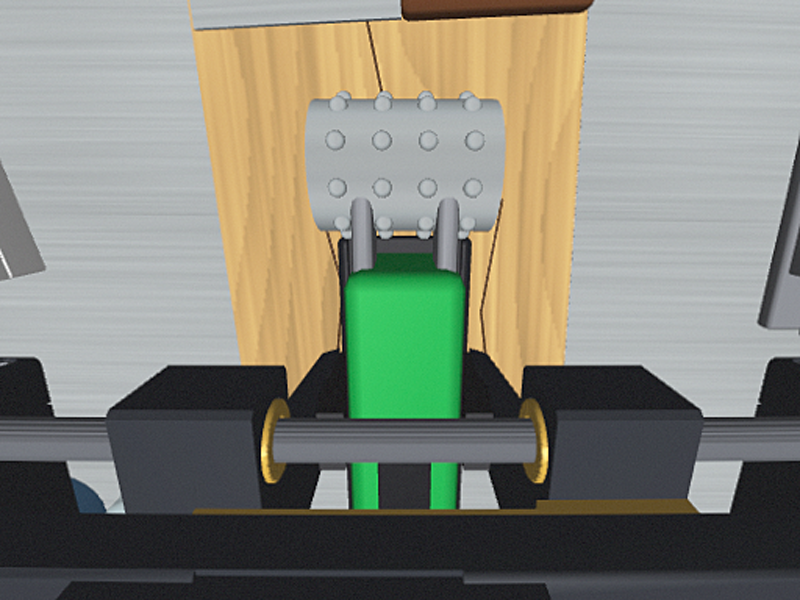

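```bash
python3 -m handwheel '[[[-0.002,0,0.008],0],[[-0.004,0,0.018],0],[[-0.006,0,0.026],0],[[-0.006,0,0.03],0],[[-0.006,0,0.03],0],[[-0.006,0,0.03],0],[[-0.006,0,0.03],0],[[-0.006,0,0.03],0],[[-0.006,0,0.03],0],[[-0.006,0,0.03],0],[[-0.006,0,0.027],0],[[-0.005,0,0.022],0],[[-0.004,0,0.013],0],[[-0.001,0,0.006],0],[[0,0,0],0],[[0,0,0],0],[[0,0,0],0]]'
python3 - <<'E'
from h import *
s=st(); c=cam("wrist"); save(c,"w9.png");move(s,(.579,-.339),.3,-179.3)
for n,lo,hi,z in [("orange",(5,150,80),(18,255,255),.061)]:
    for k in blobs(c,lo,hi,50)[:6]: print(n,cv2.contourArea(k),k.reshape(-1,2).mean(0).round(1),*rect(c,k,z))
c=cam("top"); save(c,"t9.png",(345,130,425,215))
c=cam("scene"); save(c,"s9.png",(70,150,170,270))
E
```

```text
t: 15.67
ee_pos: [0.5786, -0.3374, 0.3176]
tcp_rot: [-1.571, -0.0, -3.129]
ft_force: [0.3, 0.5, -3.0]
grip_width: 0.0338
t 15.67 pos [ 0.5786 -0.3374  0.3176] rpy [-9.0030e+01 -3.0000e-02 -1.7929e+02] F [ 0.3  0.5 -3. ] w 0.0338
shift [-0.0004  0.0176  0.0016] turn 0.01
```

View pics/w9.png

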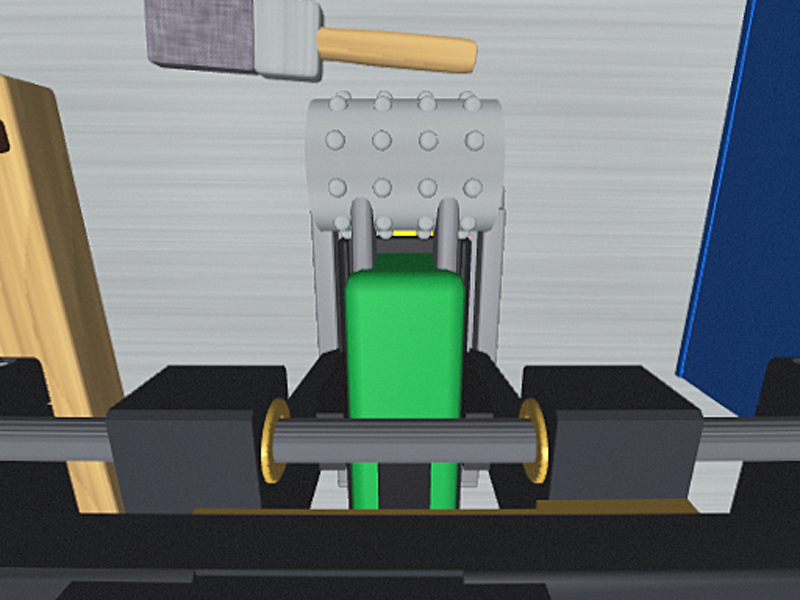

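View pics/s9.png

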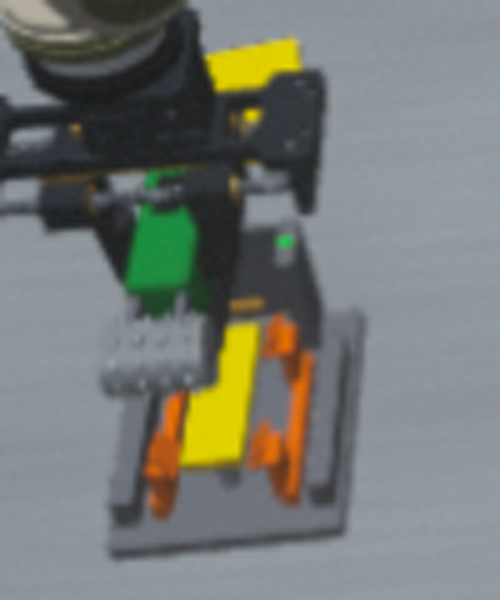

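```bash
python3 -m handwheel '[[[-0.0004,0.004,0.0015],0],[[0,0.01,0],0],[[0,0.015,0],0],[[0,0.016,0],0],[[0,0.012,0],0],[[0,0.009,0],0],[[0,0.005,0],0],[[0,0.002,0],0],[[0,0,0],0],[[0,0,0],0]]'
python3 - <<'E'
from h import *
s=st(); c=cam("wrist"); save(c,"w10.png");move(s,(.579,-.3388),.2177,-179.3)
c=cam("scene"); save(c,"s10.png",(70,150,170,270))
c=cam("top"); save(c,"t10.png",(345,130,425,215))
E
```

```text
t: 16.65
ee_pos: [0.5792, -0.3398, 0.2454]
tcp_rot: [-1.57, 0.001, -3.13]
ft_force: [-0.5, 0.1, -2.4]
grip_width: 0.0333
t 16.65 pos [ 0.5792 -0.3398  0.2454] rpy [-8.9960e+01  5.0000e-02 -1.7934e+02] F [-0.5  0.1 -2.4] w 0.0333
shift [ 0.0002  0.0277 -0.001 ] turn -0.04
```

View pics/w10.png

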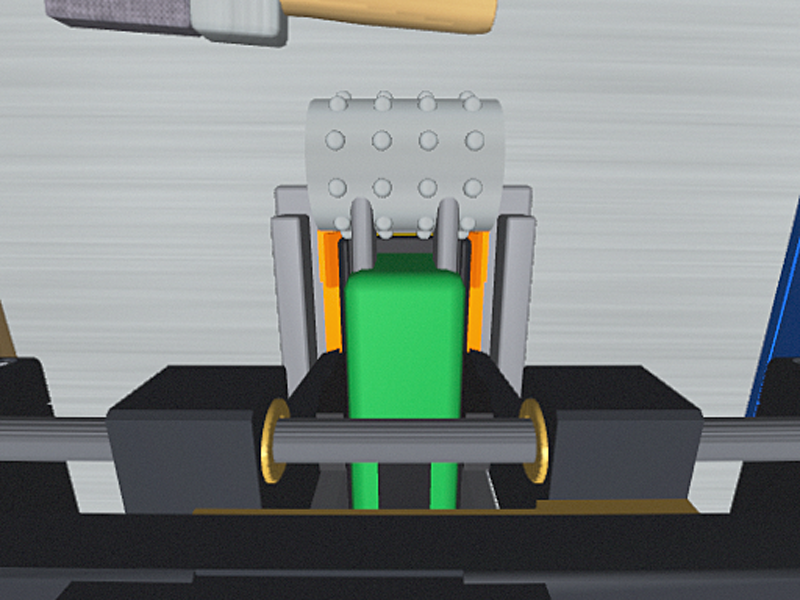

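View pics/s10.png

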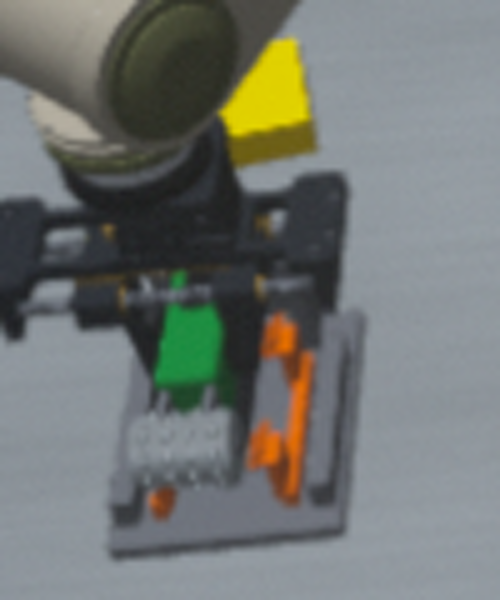

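View pics/t10.png

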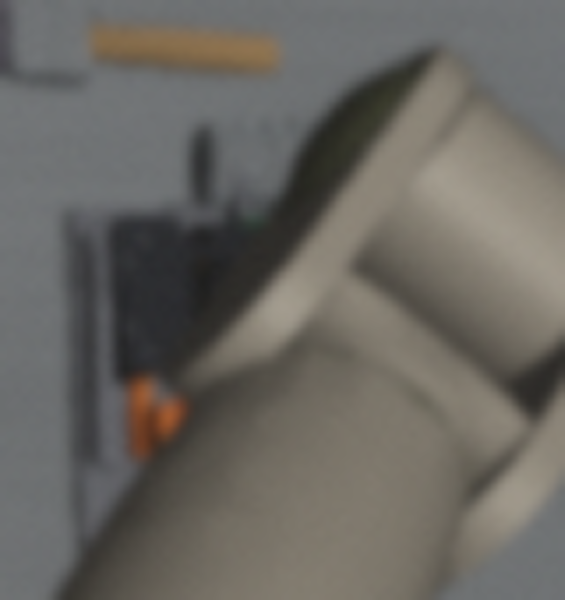

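Aligned to within about 0.5 mm: cradle side rails at 275/534, catches at 320/488, scaler centre at 405. Now pressing down in small steps.

```bash
python3 -m handwheel '[[[0,0.003,-0.0005],0],[[0,0.003,0],0],[[0,0.002,0],0],[[0,0.001,0],0],[[0,0,0],0],[[0,0,0],0]]'; python3 -m handwheel '[[[0,0.001,0],0],[[0,0.001,0],0],[[0,0.001,0],0],[[0,0,0],0]]';python3 -m handwheel '[[[0,0.001,0],0],[[0,0.001,0],0],[[0,0,0],0]]'
```

```text
t: 17.3
ee_pos: [0.579, -0.3392, 0.2358]
tcp_rot: [-1.571, 0.0, -3.13]
ft_force: [-0.4, -0.2, -1.7]
grip_width: 0.0333
t: 17.63
ee_pos: [0.5791, -0.3393, 0.2331]
tcp_rot: [-1.57, 0.001, -3.13]
ft_force: [-1.2, 0.5, 1.9]
grip_width: 0.0337
t: 17.88
ee_pos: [0.5792, -0.3393, 0.2319]
tcp_rot: [-1.569, 0.001, -3.13]
ft_force: [-2.2, 0.5, 7.3]
grip_width: 0.0336
```

```bash
python3 -m handwheel '[[[0,0.001,0],0],[[0,0.001,0],0],[[0,0,0],0]]';python3 -m handwheel '[[[0,0.001,0],0],[[0,0.001,0],0],[[0,0,0],0]]';python3 - <<'E'
from h import *
s=st(); print(s["moment"]);c=cam("wrist"); save(c,"w11.png")
c=cam("scene"); save(c,"s11.png",(70,150,170,270))
E
```

```text
t: 18.13
ee_pos: [0.5793, -0.3394, 0.2303]
tcp_rot: [-1.569, 0.002, -3.13]
ft_force: [-2.1, 0.8, 9.0]
grip_width: 0.0337
t: 18.38
ee_pos: [0.5793, -0.3394, 0.2286]
tcp_rot: [-1.569, 0.002, -3.13]
ft_force: [-1.7, 0.7, 11.4]
grip_width: 0.0333
t 18.38 pos [ 0.5793 -0.3394  0.2286] rpy [-8.9870e+01  1.4000e-01 -1.7933e+02] F [-1.7  0.7 11.4] w 0.0333
[0.31623594 0.33386417 0.1065798 ]
```

View pics/w11.png

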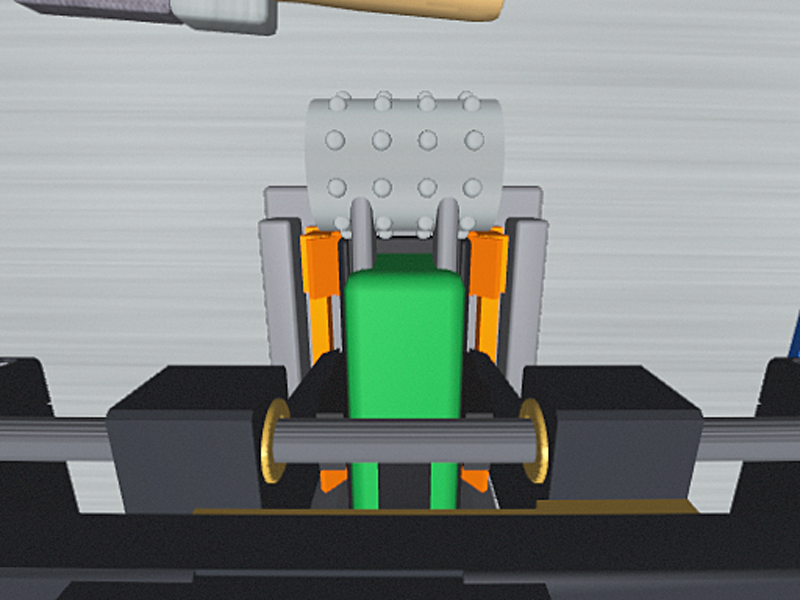

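View pics/s11.png

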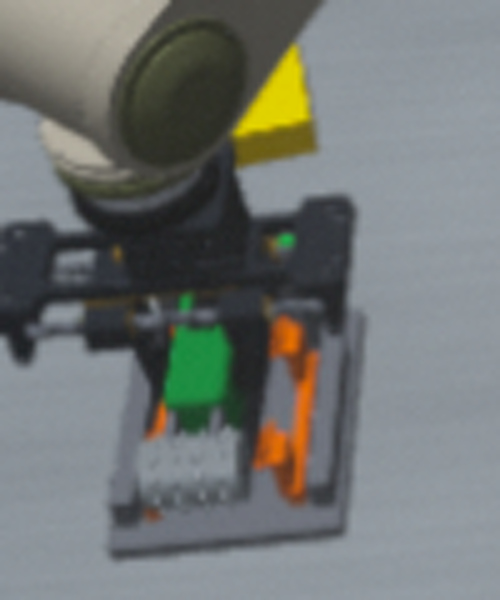

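```bash
python3 -m handwheel '[[[0,0.001,0],0],[[0,0.001,0],0],[[0,0,0],0]]';python3 -m handwheel '[[[0,0.001,0],0],[[0,0.001,0],0],[[0,0,0],0]]';python3 -m handwheel '[[[0,0.001,0],0],[[0,0.001,0],0],[[0,0,0],0]]'
```

```text
t: 18.73
ee_pos: [0.5794, -0.3395, 0.2265]
tcp_rot: [-1.568, 0.003, -3.13]
ft_force: [-0.9, 1.4, 10.0]
grip_width: 0.0334
t: 18.98
ee_pos: [0.5794, -0.3395, 0.2238]
tcp_rot: [-1.569, 0.002, -3.13]
ft_force: [0.7, -0.0, 5.3]
grip_width: 0.0334
t: 19.23
ee_pos: [0.5792, -0.3394, 0.2208]
tcp_rot: [-1.57, 0.001, -3.13]
ft_force: [2.6, -2.0, 1.0]
grip_width: 0.0337
```

```bash
python3 -m handwheel '[[[0,0.001,0],0],[[0,0,0],0]]';python3 -m handwheel '[[[0,0.0005,0],0],[[0,0,0],0]]'
```

```text
t: 19.4
ee_pos: [0.5791, -0.3392, 0.2191]
tcp_rot: [-1.571, 0.0, -3.13]
ft_force: [3.7, -2.0, -3.1]
grip_width: 0.0337
t: 19.57
ee_pos: [0.5789, -0.3391, 0.2183]
tcp_rot: [-1.572, -0.001, -3.13]
ft_force: [4.1, -2.9, -5.9]
grip_width: 0.033
```

```bash
python3 - <<'E'
from h import *
s=st(); c=cam("wrist"); save(c,"w12.png")
E
```

```text
t 19.57 pos [ 0.5789 -0.3391  0.2183] rpy [-9.0050e+01 -5.0000e-02 -1.7934e+02] F [ 4.1 -2.9 -5.9] w 0.033
```

View pics/w12.png

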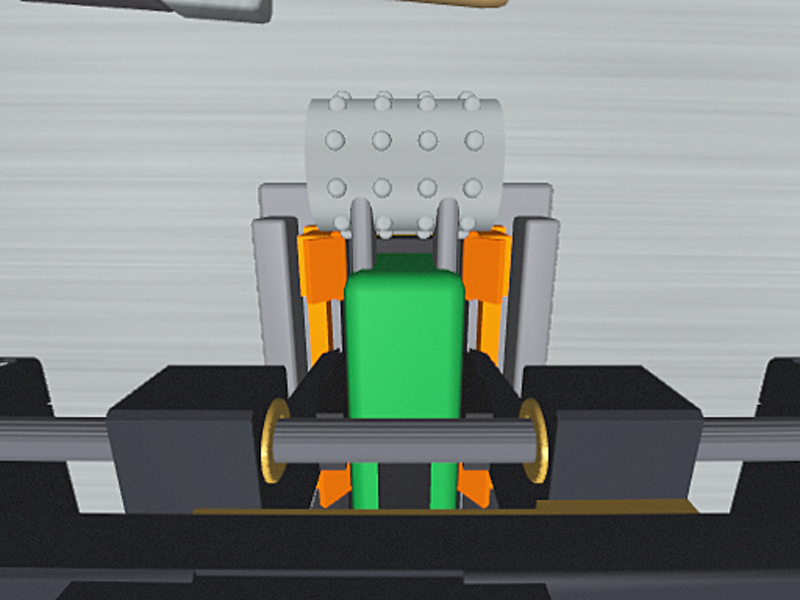

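```bash
python3 -m handwheel '[[[0,0.0005,0],0],[[0,0,0],0]]';python3 -m handwheel '[[[0,0,0],0],[[0,0,0],0]]'; python3 - <<'E'
from h import *
s=st(); c=cam("wrist"); save(c,"w13.png",(170,130,350,250))
E
```

```text
t: 19.78
ee_pos: [0.5789, -0.3391, 0.218]
tcp_rot: [-1.572, -0.001, -3.13]
ft_force: [3.4, -1.7, -7.2]
grip_width: 0.0333
t: 19.95
ee_pos: [0.5789, -0.3391, 0.2181]
tcp_rot: [-1.572, -0.001, -3.13]
ft_force: [3.2, -2.5, -9.7]
grip_width: 0.0332
t 19.95 pos [ 0.5789 -0.3391  0.2181] rpy [-9.0050e+01 -5.0000e-02 -1.7934e+02] F [ 3.2 -2.5 -9.7] w 0.0332
```

View pics/w13.png

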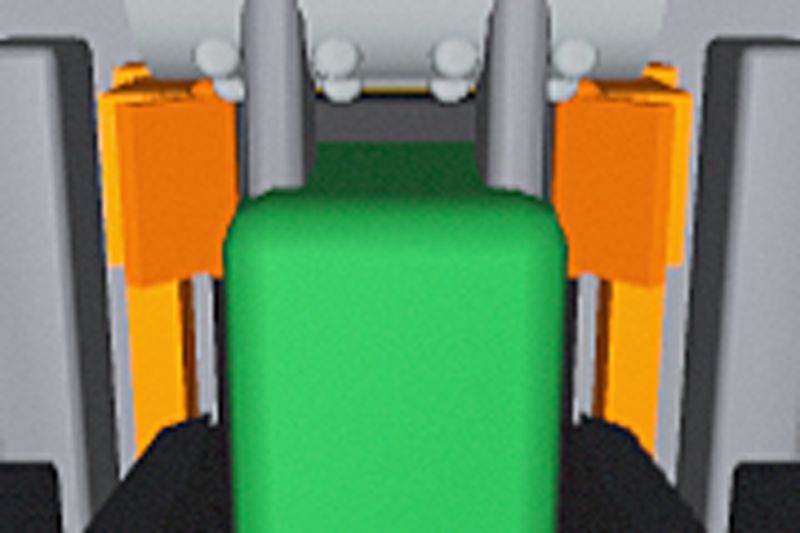

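```bash
python3 -m handwheel '[[[0,0.0005,0],0],[[0,0,0],0],[[0,0,0],0]]';python3 -m handwheel '[[[0,0.0005,0],0],[[0,0,0],0],[[0,0,0],0]]'
```

```text
t: 20.25
ee_pos: [0.5789, -0.3391, 0.218]
tcp_rot: [-1.571, -0.001, -3.13]
ft_force: [1.9, -0.9, -7.3]
grip_width: 0.0335
t: 20.5
ee_pos: [0.5789, -0.3391, 0.2179]
tcp_rot: [-1.571, -0.001, -3.13]
ft_force: [-0.5, 1.3, -3.7]
grip_width: 0.0335
```

The position settled at 0.218, the nominal seated height, and the wrist carries only about the scaler's weight, so the catches have pulled it in. Releasing.

```bash
python3 -m handwheel '[[[0,0,0],0],[[0,0,0],0],[[0,0,0],0],[[0,0,0],0],[[0,0,0],0],[[0,0,0],0]]' 0.7; python3 - <<'E'
from h import *
s=st(); c=cam("wrist"); save(c,"w14.png")
E
```

```text
t: 21.0
ee_pos: [0.579, -0.3392, 0.2179]
tcp_rot: [-1.571, 0.0, -3.13]
ft_force: [-1.0, -0.3, 0.1]
grip_width: 0.0615
t 21.0 pos [ 0.579  -0.3392  0.2179] rpy [-8.9990e+01  1.0000e-02 -1.7934e+02] F [-1.  -0.3  0.1] w 0.0615
```

View pics/w14.png

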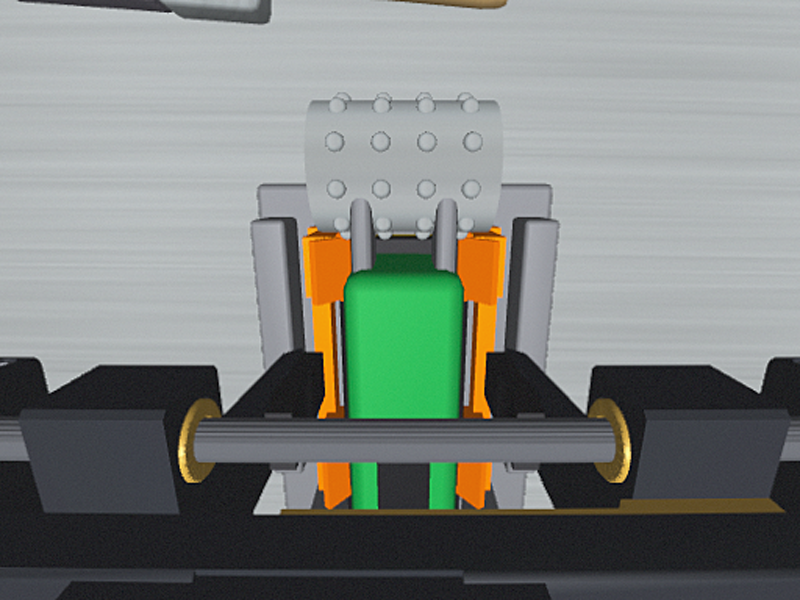

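```bash
python3 -m handwheel '[[[0,-0.003,0],0],[[0,-0.008,0],0],[[0,-0.015,0],0],[[0,-0.02,0],0],[[0,-0.025,0],0],[[0.01,-0.025,0],0],[[0.02,-0.02,0],0],[[0.025,-0.01,0],0],[[0.02,-0.005,0],0],[[0.005,0,0],0],[[0,0,0],0],[[0,0,0],0]]'; python3 - <<'E'
from h import *
s=st(); c=cam("wrist"); save(c,"w15.png")
for n,lo,hi,z in [("green",(40,80,40),(85,255,255),.090),("orange",(5,150,80),(18,255,255),.061)]:
    for k in blobs(c,lo,hi,60)[:6]: print(n,cv2.contourArea(k),k.reshape(-1,2).mean(0).round(1),*rect(c,k,z))
c=cam("scene"); save(c,"s15.png",(70,150,170,270))
E
```

```text
t: 22.05
ee_pos: [0.4995, -0.3401, 0.3488]
tcp_rot: [-1.571, 0.0, -3.13]
ft_force: [0.4, -0.3, 0.4]
grip_width: 0.0615
t 22.05 pos [ 0.4995 -0.3401  0.3488] rpy [-9.0000e+01  2.0000e-02 -1.7935e+02] F [ 0.4 -0.3  0.4] w 0.0615
green 5656.0 [258.1 127.1] [ 558.6 -338.7] [ 33.1 132.2] 0.6
orange 701.5 [287.7 100.9] [ 579.5 -365.5] [ 16.5 104.8] 0.4
orange 492.0 [228.7  83.4] [ 598.9 -311.2] [15.9 64.5] -1.3
orange 282.0 [230.9 146.9] [ 543.2 -312. ] [15.9 33.5] 0.6
```

View pics/w15.png

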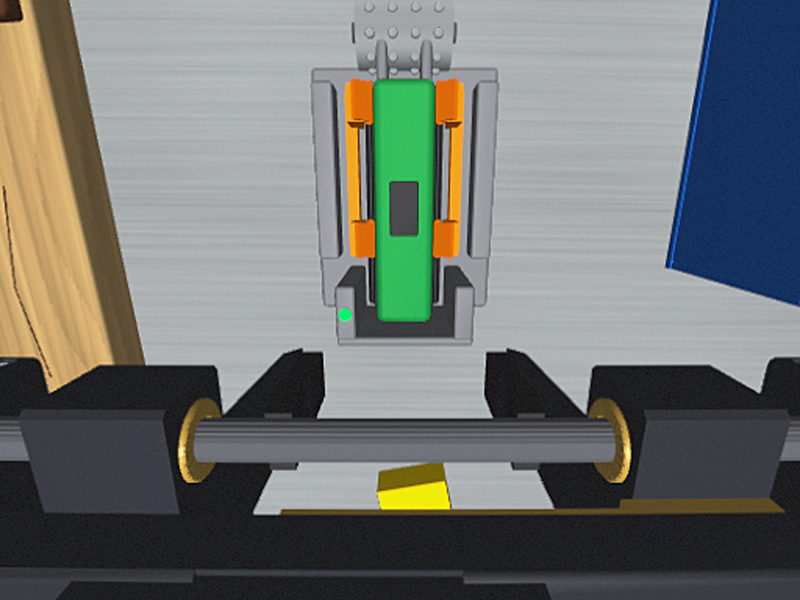

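View pics/s15.png

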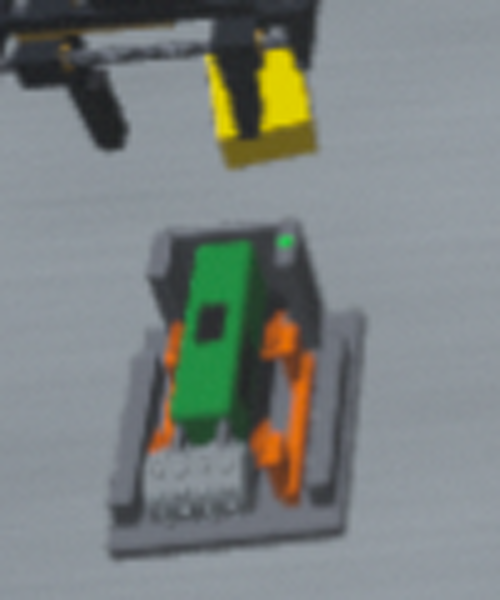

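Seated: the catch spacing is 54 mm, the same as shut before, and the body is level and straight with its tail in the housing and its drum over the open end. Handing in.

```bash
python3 - <<'E'
from h import *
print(robot.job_done()); st()
E
```

```text
the job is handed in; nothing more can be done
None
the job is handed in; nothing more can be done
```

The job is done and handed in at about 22 s of the 62 s allowed. No verdict was reported.

- **Trough to board:** I gripped the larger scaler by its overhanging tail and laid it foot down on the chopping board, with about 5 N of upward force at contact. I then let go.
- **Board to cradle:** I took it again at the middle of its body and set it on the yellow pad. I pressed down in steps of 1 mm and then 0.5 mm. The push peaked at about 14 N, then fell, and the catches pulled the scaler in. I stopped at the nominal seated height (pad about 18 mm down, hard stop at 23 mm), let go and backed off.

**Last checks:**
- After release the wrist force was about zero.
- The catches are about 54 mm apart, the same as when they were shut before.
- The scaler's origin is within about 1 mm of the cradle's, at 0.6° against 0.7° for the cradle.
- The tail is in its housing and the drum hangs over the open end.

**One disagreement:** the pad's first resistance came about 2 mm lower than I had worked out. The seated height still matched, at 0.218 m measured against 0.2177 m expected.

I touched nothing else on the table, and what the last pictures showed of the other things looked undisturbed. I did not check each one.

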